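# Grease the hub and press its dust cap home

### The arm

A 7-joint arm with a two-finger parallel gripper is mounted at the origin on the work surface. World frame = base frame: x ahead of the robot, y to its left, z up, the work surface at z = 0. Lengths are in m, angles in rad, forces in N, time in s.
With the tool pointing down it reaches from about 0.425 to 0.875 m from the base axis. Payload 9.9 kg.
Tool frame: the origin (TCP) lies midway between the tips of the shut fingers; the grasp point (between the pads) lies 19 mm behind it; z points along the fingers, y is the line along which they close (so a half turn about z gives the same grasp; the last joint's range is limited). The gripper opens to 85 mm and grips with 20 to 120 N. Pads are 22 mm wide; open, the fingers measure 114 mm over their backs; the gripper's body (76 mm by 85 mm) begins 54 mm behind the grasp point. The pads swing forward as they close: fully open they stand 13 mm farther back than shut.
Start: joints at [1.049, 0.576, 0.025, 1.437, -0.015, 1.129, -0.057], TCP at [0.286, -0.611, 0.231] pointing down, gripper open.
Joint ranges: [-2.76, 2.76], [-0.34, 2.15], [-1.52, 1.57], [0.19, 2.46], [-1.09, 4.23], [0.17, 1.99], [-2.82, 2.82]. Speed limits (rad/s): [2.22, 2.22, 3.01, 3.01, 3.14, 3.14, 3.14].

### API

Orientations are given as a 3x3 rotation matrix whose columns are the frame's x, y, z axes.
In Python, from rig import r, capture, finish_job gives the robot as it stands.
- The arm moves only by the tool step_arm, never from a script. Its argument "targets" is one flat list of numbers, 7 for each row, row after row: the shift along the world's x, y, z in m, then the turn, a rotation vector about the world's x, y, z in rad, then the opening, from 0 (shut) to 1 (fully open). A call has 1 to 10 rows; each row is the pose to reach, as a shift and turn from the pose commanded when the call began; what a row does not reach only later rows make up. A row lasts 1/12 s, in which the tool goes at most 41.7 mm and 7.16 degrees, less where a joint would pass 70% of its speed; a pose out of reach is approached as far as the arm can. A call with a gripper value outside its range is refused whole. The fingers move at their own pace and stop on an object; "grip_force" is the grip in N (left out, the last holds). Time passes only in rows, so rows that repeat a pose let the fingers close. It gives the time, the measured TCP pose, the force, the opening and the grip force at its end, in the units of the state.
- r.get_obs(): the state, without advancing time (a new reading comes with each control period).
- capture(name): name is "scene" or "side" or "wrist"; returns a dict with "color" (384x512x3 uint8, blue, green, red), "fx", "fy", "cx", "cy" (pixels), "camera_from_world" (4x4, takes a point from world to camera coordinates); the wrist camera has in their place "mount" (4x4, takes a point from camera to tool coordinates, whose origin is the TCP and whose axes are the flange's). Camera axes: x right, y down, z forward; pixel columns grow to the right and rows downward; lengths in m; the calibration is good to about 2 mm. A picture is of the moment at which its call begins: read the wrist's pose just before it. There is no depth.
- finish_job(): hands the job in; it is judged then, once.
The state is a dict: "clock": time; "joint_pos": joint angles; "dq": joint speeds; "effort": joint torques, N m; "eef_pos": TCP position; "orientation": TCP orientation; "ft_force": force on the tool from outside, world axes, zero at the start; "moment": the same for the moment, N m; "grip_width": finger opening in m; "finger_force": force on a finger pad.
Only numpy, scipy, OpenCV 4.12 (cv2) and the standard library are available. Lean on these libraries where they do the work, as an engineer would, in place of code of your own. Each camera call takes 0.05 s, during which the arm holds its last target. There are 200 camera calls.

### The job

Pump grease into the wheel hub by squeezing the clamped grease gun's trigger fully home against its stop for a moment, then let it spring right back out. Then fit the dust cap, open side down, over the hub's nose, press it straight down until it clicks and sits level on its rubber seal, and keep pressing firmly (about 15 N) so that the seal stays squashed: finish while still pushing the cap down, without letting go of it. Leave the bearing ring, tin and carton where they are.

Things in the scene. Friction and masses are not known exactly. Their poses are not given: they have to be found in the camera images.
- rig: Fixed grey metal jig plate, 200 x 420 x 8 mm, on the bench at varying places and yaws (within 0.25 rad). Carries the hub (-y side) and a grease gun lying on its side (+y side). Origin on the bench under the plate; at yaw 0, x points away from the robot and y to the left. z up
- gun_head (a point): Centre of the gun's steel head, 50 x 62 x 50 mm, 55 mm above the bench, axes as the rig's. From it the red cartridge tube, 54 mm thick, runs 230 mm to +y (top 82 mm above the bench); the black grip runs 135 mm to -x; a 10 mm delivery tube (top 55 mm above the bench) runs to the hub's +x side
- squeeze (a point): Where to squeeze, 55 mm above the bench, axes as the rig's. The fixed grip is a bar along x, 24 mm thick, 34 mm tall; its back (+y face) is 19 mm to +y of this point. The trigger's front (-y face) is 19 mm to -y of it when fully home, 29 mm when released. Jaws closing along y from above, centred here, take it home at 38 mm between them. Free air beside both; the grip's butt is 52 mm to -x
- trigger_pad (a point): Middle of the trigger's front face, 45 mm from its hinge; moves with the trigger, 10 mm in all. Trigger: steel bar 75 mm long, 9 mm thick, 24 mm tall, in front (-y side) of the grip
- trigger (a joint): Trigger angle: 0 = released (a spring pushes it out), 0.22 rad = fully home at its stop. Vertical hinge at the gun head; pushed at the pad it takes about 3 N to start and 8 N to hold home
- hub: Steel wheel hub, fixed upright on the rig. Origin at the centre of its seat: the top of the unpressed rubber seal round the foot of the nose, 75 mm above the bench; z up, axes as the rig's. Below the seat the body is 72 mm in diameter, and its flange 120 mm (8 to 22 mm above the bench, with five bolts up to 40 mm)
- seal (a joint): Black rubber seal ring, 54 mm in diameter, at the foot of the hub's nose, on which the cap's rim lands. Value: how far it is squashed down, 0 to 0.0025 m. It springs back: about 4 N starts it, 14 N squashes it fully
- nose_tip (a point): Top of the hub's nose, 24 mm above the seat. The nose is 30 mm in diameter up to 16 mm above the seat, then tapers to 18 mm at this top. Four brass spring balls, 9 mm above the seat, stick out 3.5 mm. They resist the cap from 13.5 to 9 mm of its rim's height above the seat, peak 10 to 17 N; at about 5 mm they spring out over the cap's lip: the force drops (click)
- cap: Dust cap, loose on the bench, open side down: plain silvery metal cup with a closed flat top, 48 mm in diameter, 44 mm tall, about 90 g. Origin at its centre, half-way up (22 mm above its rim), z up through the top. Clicked on, the origin is 22 mm above the hub's origin (19.5 with the seal squashed). Told from the bearing ring by its closed top and height; the two may stand in each other's place
- cap_rim (a point): Centre of the cap's open lower rim (in the plane of its lower edge). At the rim an inner lip, 33 mm inside diameter, 4 mm high; above it the cavity is 40 mm wide; 37 mm deep in all. Clicked on, this point lies on the hub's origin
- bearing: Loose steel bearing ring, open through, 62 mm outside, 36 mm hole, 18 mm high; origin under its centre. Leave it alone
- tin: Loose closed round tin, 72 mm in diameter, 70 mm tall; origin under its centre. Leave it alone
- carton: Loose cardboard carton 70 x 120 x 60 mm; origin under its centre. Leave it alone
There are look-alikes about, which are no part of the job. Of the things like the cap, leave any that is orange; of the rest the larger one is meant.

How it is judged:
By the outcome, as a careful person would: the job done as asked, in the order asked, and still so for the second after the job is handed in, while the arm keeps its last pose, push and grip.
It also fails if it takes over 67 s, if anything falls off the work surface, if the arm or the gripper's body presses on something with over 40 N, if the wrist force passes 120 N, or if a joint passes its speed limit or range.

## Working session

There is one attempt and no reset: what is moved stays moved. The work goes in short steps, Python scripts to look and compute and a tool call to move; the robot and the scene stay as the last step left them, time stands still between calls to the robot, and variables do not carry over. Pictures are saved under pics/ and viewed, at most 10 in all, crops included, and the job is handed in when it is done.

Besides the shell and the picture viewer there is one more tool, called after "Request:" as name(argument=value, ...), one argument or row to a line, values as JSON. step_arm: Moves the arm, as the interface text tells. Its arguments: {"type":"object","properties":{"targets":{"type":"array"},"grip_force":{"type":"number"}},"required":["targets"]}

```bash
mkdir -p pics; ls; cat > h.py <<'E'
import numpy as np, cv2, pickle
from rig import r, capture, finish_job
def snap(name, f=None):
    o=r.get_obs(); c=capture(name)
    if name=="wrist":
        T=np.eye(4); T[:3,:3]=np.array(o["orientation"]).reshape(3,3); T[:3,3]=o["eef_pos"]
        c["camera_from_world"]=np.linalg.inv(T@np.array(c["mount"]))
    if f: cv2.imwrite(f"pics/{f}.png",c["color"]); pickle.dump(c,open(f"pics/{f}.pkl","wb"))
    return c
def load(f): return pickle.load(open(f"pics/{f}.pkl","rb"))
def ray(c,u,v):
    M=np.linalg.inv(np.array(c["camera_from_world"]))
    d=M[:3,:3]@np.array([(u-c["cx"])/c["fx"],(v-c["cy"])/c["fy"],1]); return M[:3,3],d
def onz(c,u,v,z):
    p,d=ray(c,u,v); return p+d*(z-p[2])/d[2]
def proj(c,P):
    q=np.array(c["camera_from_world"])@np.append(P,1); return np.array([c["fx"]*q[0]/q[2]+c["cx"],c["fy"]*q[1]/q[2]+c["cy"]])
E
python3 - <<'E'
from h import *
o=r.get_obs(); print(o)
a=snap("scene","sc0")["color"];b=snap("side","si0")["color"]
for n in("sc0","si0"): print(np.linalg.inv(np.array(load(n)["camera_from_world"])).round(3), load(n)["fx"])
E
```

```text
pics
{'clock': 0.0, 'joint_pos': array([ 1.04920814,  0.5765228 ,  0.02484506,  1.43795808, -0.01498872,
        1.12902192, -0.05647694]), 'dq': array([ 4.36397695e-04,  7.15145512e-04,  3.89206789e-04,  6.54949953e-04,
       -3.60490587e-05, -6.66215561e-04, -5.95219400e-04]), 'effort': array([ 5.62332607e-04, -7.65760517e+01,  2.25035280e+00, -2.85967916e+01,
        1.51177560e-02,  1.27298312e-02,  6.99416034e-06]), 'eef_pos': array([ 0.28595015, -0.6109007 ,  0.23043129]), 'orientation': array([[ 9.05665861e-01,  4.23991360e-01, -8.22012097e-04],
       [ 4.23992144e-01, -9.05664596e-01,  1.51715553e-03],
       [-1.01206418e-04, -1.72256264e-03, -9.99998511e-01]]), 'ft_force': array([0.90041186, 1.000701  , 0.14550229]), 'moment': array([-0.01375953,  0.01321791, -0.0356897 ]), 'finger_force': 0.0, 'grip_width': 0.08544878729231102}
[[-0.835  0.38  -0.398  0.929]
 [ 0.55   0.577 -0.603  0.475]
 [ 0.001 -0.723 -0.691  0.751]
 [ 0.     0.     0.     1.   ]] 453.33041731326153
[[ 0.997 -0.043  0.059  0.517]
 [-0.073 -0.59   0.804 -0.679]
 [-0.    -0.807 -0.591  0.534]
 [ 0.     0.     0.     1.   ]] 355.9373525158723
```

View pics/sc0.png

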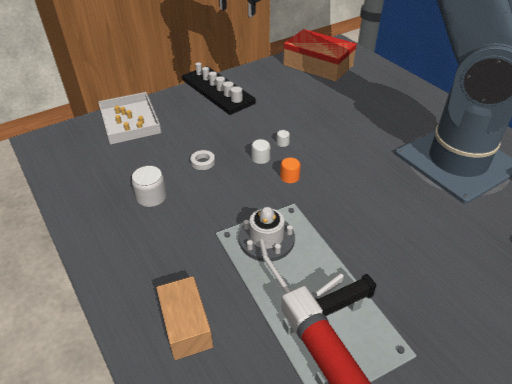

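View pics/si0.png

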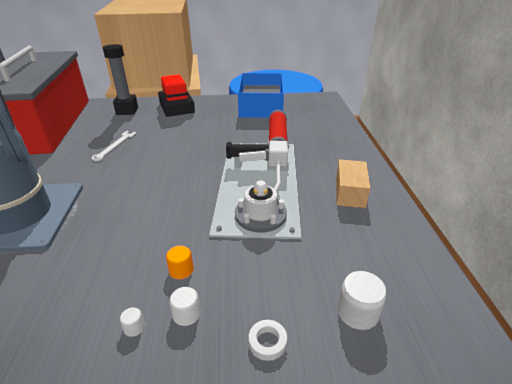

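The scene view shows these cap-like things: orange cup (290,170), large silvery cup (261,152), small silvery cup (283,138), tin (149,186), bearing (203,160) and sockets in the rack (236,95). I choose the larger non-orange cup, scene (261,152) / side (185,306). The hub nose is at scene (267,213) / side (261,188), and the gun head at scene (302,305) / side (278,153). Next is a close crop to check.

```bash
python3 - <<'E'
from h import *
a=load("sc0"); b=load("si0")
def crop(c,x,y,w,h,s): return cv2.resize(c["color"][y:y+h,x:x+w],(w*s,h*s),interpolation=cv2.INTER_CUBIC)
top=np.hstack([crop(a,240,125,100,75,4),crop(b,110,240,100,75,4)])
bot=np.hstack([crop(a,212,204,200,150,2),crop(b,205,110,133,100,3)[:300,:400]]) 
bot=cv2.copyMakeBorder(bot,0,0,0,800-bot.shape[1],cv2.BORDER_CONSTANT)
cv2.imwrite("pics/crop1.png",np.vstack([top,bot]))
# side: light-plate mask & top blobs
def tri(u1,u2):
    (p,d),(q,e)=ray(a,*u1),ray(b,*u2)
    s=np.linalg.lstsq(np.c_[d,-e],q-p,rcond=None)[0]; A=p+d*s[0];B=q+e*s[1]
    return (A+B)/2,np.linalg.norm(A-B)
print("nose",tri((267,212),(261,184)))
print("cap top",onz(a,261,146,.044),onz(b,185,297,.044))
print("small",onz(a,283,134,.03),onz(b,132,315,.03))
for u in [(217,233),(300,233),(298,147),(231,146)]: print("side corner",onz(b,*u,.008))
for u in [(217,238),(296,207),(408,345)]: print("scene corner",onz(a,*u,.008))
E
```

```text
nose (array([ 0.56839913, -0.04568062,  0.09416797]), np.float64(0.0008462011089819859))
cap top [ 0.42322336 -0.28614591  0.044     ] [ 0.42228946 -0.29434629  0.044     ]
small [ 0.3354925  -0.31234892  0.03      ] [ 0.33653441 -0.31299952  0.03      ]
side corner [ 0.46895547 -0.10117335  0.008     ]
side corner [ 0.64865719 -0.11433454  0.008     ]
side corner [0.70678647 0.26711101 0.008     ]
side corner [0.50354709 0.28833396 0.008     ]
scene corner [ 0.65390542 -0.10873745  0.008     ]
scene corner [ 0.45599664 -0.09050242  0.008     ]
scene corner [0.49513683 0.2911432  0.008     ]
```

View pics/crop1.png

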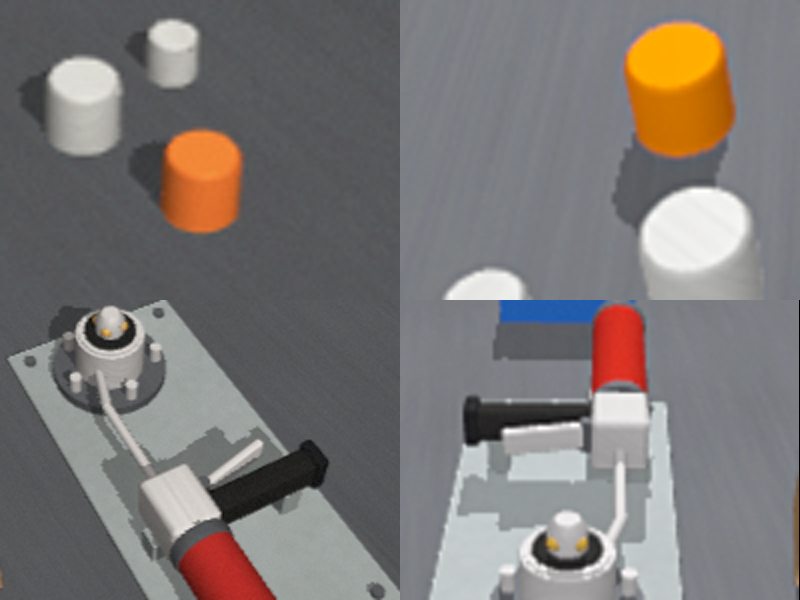

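The crop confirms the choice: a plain silvery cup with a closed flat top at scene (261,145), clearly larger than the small one, while the other of the same size is orange. The trigger stands out in front of the black grip.

```bash
python3 - <<'E'
from h import *
a=load("sc0"); b=load("si0")
print("head",onz(a,302,299,.08),onz(b,205+220/3+400/3-400/3+0,0,.08)[:0],onz(b,(620-400)/3+205,(412-300)/3+110,.08))
print("nose",onz(a,267.5,209,.099),onz(b,261,183,.099))
print("butt",onz(a,212+315/2,204+160/2,.055),onz(b,205+70/3,110+118/3,.055))
print("trig tip",onz(a,212+258/2,204+147/2,.067),onz(b,205+107/3,110+135/3,.067))
print(np.array(snap("wrist")["mount"]).round(3), snap("wrist")["fx"])
E
```

```text
head [0.6261769 0.1486156 0.08     ] [] [0.62906612 0.13949038 0.08      ]
nose [ 0.56507601 -0.04821227  0.099     ] [ 0.56850117 -0.04916002  0.099     ]
butt [0.49181647 0.17907373 0.055     ] [0.49724776 0.18341713 0.055     ]
trig tip [0.53298932 0.14499421 0.067     ] [0.5296225 0.1292985 0.067    ]
[[-0.001 -0.956 -0.293  0.075]
 [ 1.    -0.    -0.    -0.001]
 [ 0.    -0.293  0.956 -0.143]
 [ 0.     0.     0.     1.   ]] 320.1533786644379
```

Request:
step_arm(
  targets=[0.013, 0.038, 0.001, 0, 0, -0.027, 1, 0.026, 0.076, 0.002, 0, 0, -0.054, 1, 0.039, 0.114, 0.003, 0, 0, -0.081, 1, 0.052, 0.152, 0.004, 0, 0, -0.108, 1, 0.065, 0.19, 0.005, 0, 0, -0.135, 1, 0.078, 0.228, 0.006, 0, 0, -0.162, 1, 0.091, 0.266, 0.007, 0, 0, -0.189, 1, 0.104, 0.304, 0.008, 0, 0, -0.216, 1, 0.117, 0.342, 0.009, 0, 0, -0.243, 1, 0.13, 0.38, 0.01, 0, 0, -0.27, 1],
)

```text
clock: 1.03
eef_pos: [0.4163, -0.2294, 0.2415]
orientation: [[0.986, 0.166, 0.0], [0.166, -0.986, -0.0], [0.0, 0.0, -1.0]]
ft_force: [0.7, 0.1, 0.6]
grip_width: 0.0855
finger_force: 0.0
```

Request:
step_arm(
  targets=[0.013, 0.038, 0.001, 0, 0, -0.027, 1, 0.026, 0.076, 0.002, 0, 0, -0.054, 1, 0.039, 0.114, 0.003, 0, 0, -0.081, 1, 0.052, 0.152, 0.004, 0, 0, -0.108, 1, 0.065, 0.19, 0.005, 0, 0, -0.135, 1, 0.078, 0.228, 0.006, 0, 0, -0.162, 1, 0.091, 0.266, 0.007, 0, 0, -0.189, 1, 0.104, 0.304, 0.008, 0, 0, -0.216, 1, 0.117, 0.342, 0.009, 0, 0, -0.243, 1, 0.129, 0.384, 0.01, 0, 0, -0.27, 1],
)

```text
clock: 1.87
eef_pos: [0.5451, 0.1523, 0.2513]
orientation: [[0.995, -0.104, 0.0], [-0.104, -0.995, -0.0], [0.0, 0.0, -1.0]]
ft_force: [1.1, -0.3, -0.5]
grip_width: 0.0853
finger_force: 0.0
```

Request:
step_arm(
  targets=[0, 0, 0, 0, 0, 0, 1, 0, 0, 0, 0, 0, 0, 1],
)

```text
clock: 2.03
eef_pos: [0.5444, 0.1538, 0.2507]
orientation: [[0.995, -0.097, -0.001], [-0.097, -0.995, 0.001], [-0.001, -0.001, -1.0]]
ft_force: [-0.3, -0.4, -0.2]
grip_width: 0.0855
finger_force: 0.0
```

```bash
python3 - <<'E'
from h import *
snap("wrist","w1"); o=r.get_obs(); print(o["clock"],o["eef_pos"],o["joint_pos"].round(2))
E
```

```text
2.0833 [0.54434622 0.15132223 0.2507596 ] [-0.3   0.39 -0.08  1.7   0.04  1.05 -2.06]
```

View pics/w1.png

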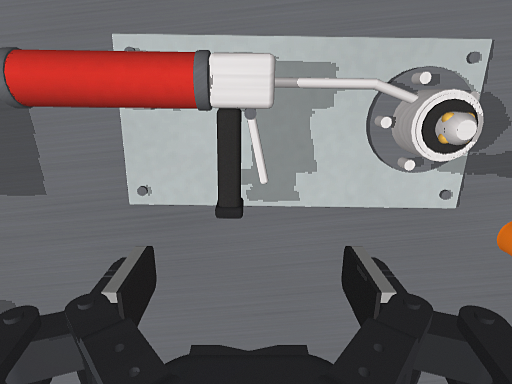

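The wrist view shows the red tube, the head (241,81), the grip (229,165) with its butt at (229,212), the trigger tip (265,181) and the hub nose tip (466,128).

```bash
python3 - <<'E'
from h import *
w=load("w1"); g=cv2.cvtColor(w["color"],cv2.COLOR_BGR2GRAY)
for v in (130,150,170,190):
    xs=np.where(g[v,195:256]<70)[0]+195; xr=xs[xs<246]
    L,R=xr.min(),xr.max()+1
    print(v,L,R,onz(w,L,v,.072),onz(w,R,v,.072),onz(w,R,v,.038))
print("butt",onz(w,229,218,.06),"headtop",onz(w,243,80,.08))
print("nose",onz(w,467,128,.099),"trig tip top",onz(w,265,182,.067), "trig root",onz(w,248,112,.067))
P=[onz(w,*u,.008) for u in [(112,33),(492,40),(458,208),(130,204)]]
for p in P: print("corner",p)
for i,j in((0,1),(3,2)): d=P[i]-P[j]; print("yaw",-np.arctan2(d[0],d[1]))
print("centre",np.mean(P,0))
E
```

```text
130 217 241 [0.58457162 0.18192698 0.072     ] [0.58225019 0.15819205 0.072     ] [0.578396 0.159412 0.038   ]
150 217 241 [0.56468651 0.18445861 0.072     ] [0.56232428 0.16028309 0.072     ] [0.55636162 0.16172431 0.038     ]
170 218 241 [0.5439494  0.18605947 0.072     ] [0.54164512 0.16245318 0.072     ] [0.53349429 0.16412403 0.038     ]
190 218 241 [0.52251542 0.18876827 0.072     ] [0.52016918 0.16470689 0.072     ] [0.50974585 0.16661621 0.038     ]
butt [0.48512207 0.1821924  0.06      ] headtop [0.62858922 0.15127393 0.08      ]
nose [ 0.56713404 -0.04707711  0.099     ] trig tip top [0.52499266 0.13876438 0.067     ] trig root [0.59859871 0.14960933 0.067     ]
corner [0.69335228 0.29014267 0.008     ]
corner [ 0.64558458 -0.12453345  0.008     ]
corner [ 0.44955206 -0.10588029  0.008     ]
corner [0.49568269 0.31147449 0.008     ]
yaw -0.1146873023789354
yaw -0.1100841087688541
centre [0.5710429  0.09280086 0.008     ]
```

Request:
step_arm(
  targets=[0.003, 0.016, -0.03, 0, 0, -0.01, 1, 0.003, 0.016, -0.065, 0, 0, -0.01, 1, 0.003, 0.016, -0.1, 0, 0, -0.01, 1, 0.003, 0.016, -0.135, 0, 0, -0.01, 1, 0.003, 0.016, -0.165, 0, 0, -0.01, 1, 0.003, 0.016, -0.19, 0, 0, -0.01, 1, 0.003, 0.016, -0.205, 0, 0, -0.01, 1, 0.003, 0.016, -0.215, 0, 0, -0.01, 1, 0.003, 0.016, -0.215, 0, 0, -0.01, 1],
)

```text
clock: 2.83
eef_pos: [0.5467, 0.1648, 0.0346]
orientation: [[0.994, -0.114, -0.003], [-0.114, -0.994, -0.002], [-0.003, 0.002, -1.0]]
ft_force: [-0.3, -0.4, 0.4]
grip_width: 0.0854
finger_force: 0.0
```

```bash
python3 - <<'E'
from h import *
a=snap("wrist","w2")["color"]; b=snap("side","s2")["color"]; 
bb=cv2.resize(b[100:200,180:330],(600,400))
cv2.imwrite("pics/v2.png",np.hstack([cv2.resize(a,(400,300)),cv2.resize(bb,(400,300))]))
o=r.get_obs(); print(o["eef_pos"],o["ft_force"])
E
```

```text
[0.54797792 0.16587594 0.03685211] [ 0.09305325  0.23258094 -0.21245235]
```

View pics/v2.png

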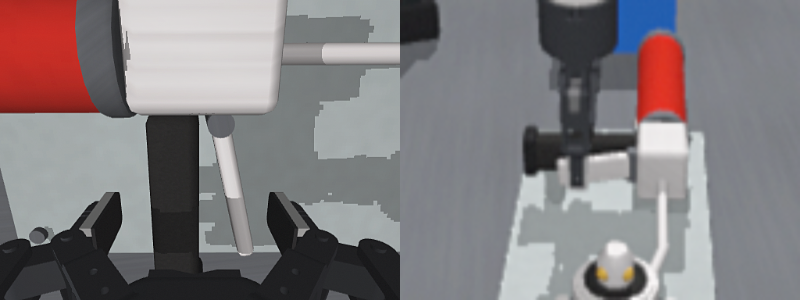

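The jaws stand astride the grip (175,200) and trigger (230,190), with free air on both sides. Closing now.

Request:
step_arm(
  targets=[0, 0, 0, 0, 0, 0, 0.6, 0, 0, 0, 0, 0, 0, 0.5, 0, 0, 0, 0, 0, 0, 0.4, 0, 0, 0, 0, 0, 0, 0.3, 0, 0, 0, 0, 0, 0, 0.3, 0, 0, 0, 0, 0, 0, 0.3, 0, 0, 0, 0, 0, 0, 0.3, 0, 0, 0, 0, 0, 0, 0.3],
  grip_force=30,
)

```text
clock: 3.6
eef_pos: [0.5481, 0.1677, 0.0376]
orientation: [[0.994, -0.112, 0.002], [-0.112, -0.994, 0.001], [0.002, -0.002, -1.0]]
ft_force: [-1.9, 1.1, 11.1]
grip_width: 0.037
finger_force: 37.3
```

Request:
step_arm(
  targets=[0, 0, 0, 0, 0, 0, 0.3, 0, 0, 0, 0, 0, 0, 0.3, 0, 0, 0, 0, 0, 0, 0.3, 0, 0, 0, 0, 0, 0, 0.3, 0, 0, 0, 0, 0, 0, 0.3, 0, 0, 0, 0, 0, 0, 0.3],
)

```text
clock: 4.1
eef_pos: [0.5481, 0.1677, 0.0376]
orientation: [[0.994, -0.112, 0.002], [-0.112, -0.994, 0.001], [0.002, -0.002, -1.0]]
ft_force: [-2.4, 1.2, 11.4]
grip_width: 0.0372
finger_force: 37.3
```

```bash
python3 - <<'E'
from h import *
a=snap("wrist","w3")["color"]; b=snap("wrist","w3")["color"]
cv2.imwrite("pics/v3.png",cv2.resize(a[130:384,100:440],(680,508)))
o=r.get_obs(); print(o["eef_pos"],o["ft_force"],o["grip_width"],o["finger_force"])
E
```

```text
[0.54811279 0.16765646 0.03755491] [-2.19427882  1.1017825  10.05429121] 0.03716069377496045 37.305148243904114
```

View pics/v3.png

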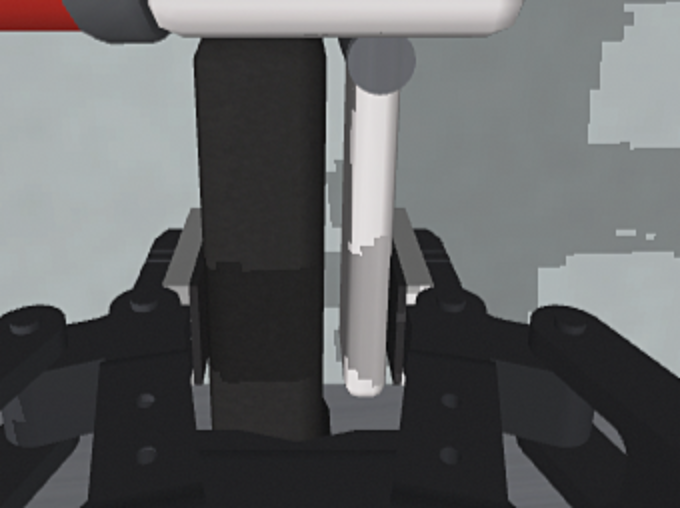

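The trigger is fully home: parallel to the grip, with the jaws at 37 mm. I'll release it and check that it springs out.

Request:
step_arm(
  targets=[0, 0, 0, 0, 0, 0, 1, 0, 0, 0, 0, 0, 0, 1, 0, 0, 0, 0, 0, 0, 1, 0, 0, 0, 0, 0, 0, 1, 0, 0, 0, 0, 0, 0, 1, 0, 0, 0, 0, 0, 0, 1, 0, 0, 0, 0, 0, 0, 1, 0, 0, 0, 0, 0, 0, 1],
)

```text
clock: 4.87
eef_pos: [0.5476, 0.1669, 0.0362]
orientation: [[0.994, -0.112, -0.0], [-0.112, -0.994, 0.0], [-0.0, -0.0, -1.0]]
ft_force: [0.6, -0.5, -0.4]
grip_width: 0.0852
finger_force: 0.0
```

```bash
python3 - <<'E'
from h import *
a=snap("wrist","w4"); A=a["color"].astype(int); B=load("w2")["color"].astype(int)
print("diff to w2 trigger roi", np.abs(A-B)[130:330,170:340].mean(), " w3:",np.abs(load("w3")["color"].astype(int)-B)[130:330,170:340].mean())
s=load("sc0");b=load("si0")
print("orange",onz(s,290,163,.044),onz(b,180,255,.044),"ring",onz(s,203,158,.018))
print("cap scene",onz(s,261,144.5,.044),"side",onz(b,184.2,296.2,.044))
print("hub body top side/scene..tcp",r.get_obs()["eef_pos"],r.get_obs()["grip_width"])
E
```

```text
diff to w2 trigger roi 16.264950980392157  w3: 37.30766666666667
orange [ 0.40139378 -0.19152837  0.044     ] [ 0.40397279 -0.19685552  0.044     ] ring [ 0.55553004 -0.35389981  0.018     ]
cap scene [ 0.4198026  -0.29131825  0.044     ] side [ 0.42080591 -0.29261394  0.044     ]
hub body top side/scene..tcp [0.5475457  0.16680819 0.03621946] 0.0850033259134671
```

Request:
step_arm(
  targets=[0, 0, 0.04, 0, 0, 0, 1, 0, 0, 0.08, 0, 0, 0, 1, 0, 0, 0.12, 0, 0, 0, 1, 0, 0, 0.16, 0, 0, 0, 1, 0, 0, 0.19, 0, 0, 0, 1, 0, 0, 0.215, 0, 0, 0, 1, 0, 0, 0.215, 0, 0, 0, 1],
)

```text
clock: 5.5
eef_pos: [0.5498, 0.1675, 0.2568]
orientation: [[0.994, -0.112, 0.008], [-0.112, -0.994, 0.003], [0.008, -0.004, -1.0]]
ft_force: [0.9, 0.6, 0.2]
grip_width: 0.0852
finger_force: 0.0
```

```bash
python3 - <<'E'
from h import *
w=snap("wrist","w5"); p=load("w1")
print(r.get_obs()["eef_pos"])
# trigger-vs-grip angle: bright bar columns per row, old and new (released) pictures
for c in (p,w):
    g=cv2.cvtColor(c["color"],cv2.COLOR_BGR2GRAY)
    out=[]
    for v in (125,140,155,170,180):
        R=[x for x in range(195,300) if g[v,x]<70]; R=max(R) if R else 0
        row=g[v,R+1:R+60]; b=np.where(row>215)[0]; out.append((v,int(R),(int(b.min()+R+1),int(b.max()+R+1)) if len(b) else None))
    print(out)
x=[load(n)["color"][90:230,180:320] for n in("w1","w5")]
cv2.imwrite("pics/v5.png",cv2.resize(np.hstack(x),(800,400)))
E
```

```text
[0.54888007 0.16720067 0.2541189 ]
[(125, 240, (249, 254)), (140, 240, (252, 257)), (155, 240, (255, 260)), (170, 240, (258, 263)), (180, 240, (260, 265))]
[(125, 254, (262, 267)), (140, 254, (265, 270)), (155, 254, (268, 273)), (170, 254, (271, 276)), (180, 254, (273, 278))]
```

Request:
step_arm(
  targets=[-0.01, -0.035, 0, 0, 0, 0.07, 1, -0.021, -0.074, 0, 0, 0, 0.14, 1, -0.032, -0.113, 0, 0, 0, 0.22, 1, -0.043, -0.152, 0, 0, 0, 0.3, 1, -0.054, -0.191, 0, 0, 0, 0.38, 1, -0.065, -0.23, 0, 0, 0, 0.46, 1, -0.076, -0.269, 0, 0, 0, 0.54, 1, -0.087, -0.308, 0, 0, 0, 0.62, 1, -0.098, -0.347, 0, 0, 0, 0.7, 1, -0.109, -0.386, 0, 0, 0, 0.78, 1],
)

```text
clock: 6.38
eef_pos: [0.4371, -0.2208, 0.2503]
orientation: [[0.783, 0.623, -0.001], [0.623, -0.783, 0.001], [-0.001, -0.001, -1.0]]
ft_force: [1.2, -0.4, 0.6]
grip_width: 0.0849
finger_force: 0.0
```

Request:
step_arm(
  targets=[-0.009, -0.036, -0.02, 0, 0, 0.06, 1, -0.018, -0.072, -0.05, 0, 0, 0.12, 1, -0.018, -0.072, -0.08, 0, 0, 0.12, 1, -0.018, -0.072, -0.1, 0, 0, 0.12, 1, -0.018, -0.072, -0.1, 0, 0, 0.12, 1, -0.018, -0.072, -0.1, 0, 0, 0.12, 1],
)

```text
clock: 6.88
eef_pos: [0.4197, -0.2906, 0.1501]
orientation: [[0.705, 0.709, -0.003], [0.709, -0.705, 0.002], [-0.001, -0.004, -1.0]]
ft_force: [0.5, -0.2, 1.0]
grip_width: 0.0855
finger_force: 0.0
```

```bash
python3 - <<'E'
from h import *
w=snap("wrist","w6"); o=r.get_obs(); print(o["clock"],o["eef_pos"],o["orientation"].round(3).tolist())
x=cv2.resize(np.hstack([load(n)["color"][90:230,180:320] for n in("w1","w5")]),(400,200))
cv2.imwrite("pics/v6.png",np.vstack([cv2.copyMakeBorder(x,0,0,0,112,0),w["color"]]))
E
```

```text
6.9333 [ 0.42074842 -0.29080825  0.15136981] [[0.705, 0.709, -0.001], [0.709, -0.705, 0.001], [0.0, -0.001, -1.0]]
```

View pics/v6.png

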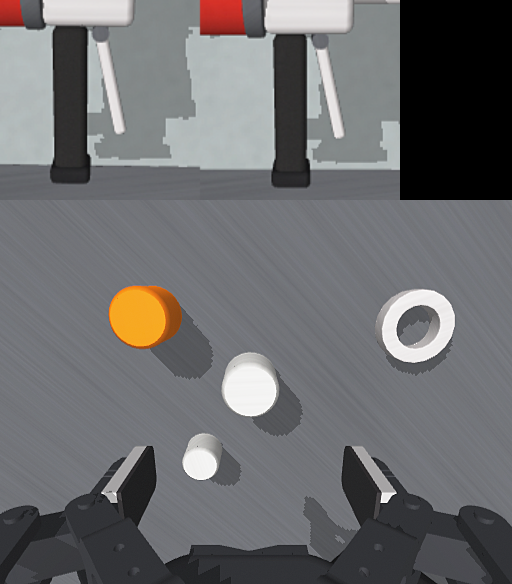

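The top strip shows the trigger back out at the same angle as before the squeeze. In the wrist view the chosen cap's top is at (250,187), the small one at (202,260), the orange one at (145,117) and the ring at (415,126).

```bash
python3 - <<'E'
from h import *
w=load("w6"); hsv=cv2.cvtColor(w["color"],cv2.COLOR_BGR2HSV)
m=((hsv[...,2]>225)&(hsv[...,1]<40)).astype(np.uint8)
cs,_=cv2.findContours(m,cv2.RETR_EXTERNAL,cv2.CHAIN_APPROX_NONE)
for c in cs:
    if cv2.contourArea(c)<300: continue
    (u,v),(a,b),_=cv2.fitEllipse(c)
    P=np.array([onz(w,*q[0],.044) for q in c]); (x,y),R=cv2.minEnclosingCircle(P[:,:2].astype(np.float32))
    print((round(u),round(v)),(round(a),round(b)),"centre",P.mean(0).round(4),(round(x,4),round(y,4)),"R",round(R,4))
E
```

```text
(199, 264) (29, 33) centre [ 0.3388 -0.3091  0.044 ] (0.3388, -0.3092) R 0.0151
(249, 190) (50, 52) centre [ 0.4178 -0.2919  0.044 ] (0.4176, -0.2919) R 0.0222
(418, 126) (66, 77) centre [ 0.5455 -0.3464  0.044 ] (0.5451, -0.3468) R 0.0275
```

Request:
step_arm(
  targets=[-0.002, -0.001, -0.03, 0, 0, 0, 1, -0.002, -0.001, -0.065, 0, 0, 0, 1, -0.002, -0.001, -0.095, 0, 0, 0, 1, -0.002, -0.001, -0.12, 0, 0, 0, 1, -0.002, -0.001, -0.135, 0, 0, 0, 1, -0.002, -0.001, -0.142, 0, 0, 0, 1, -0.002, -0.001, -0.142, 0, 0, 0, 1, -0.002, -0.001, -0.142, 0, 0, 0, 1],
)

```text
clock: 7.6
eef_pos: [0.4196, -0.2924, 0.0104]
orientation: [[0.705, 0.709, 0.001], [0.709, -0.705, -0.001], [0.0, 0.002, -1.0]]
ft_force: [0.1, -0.2, 0.1]
grip_width: 0.0853
finger_force: 0.0
```

Request:
step_arm(
  targets=[0, 0, 0, 0, 0, 0, 0.7, 0, 0, 0, 0, 0, 0, 0.6, 0, 0, 0, 0, 0, 0, 0.5, 0, 0, 0, 0, 0, 0, 0.4, 0, 0, 0, 0, 0, 0, 0.4, 0, 0, 0, 0, 0, 0, 0.4, 0, 0, 0, 0, 0, 0, 0.4, 0, 0, 0, 0, 0, 0, 0.4],
  grip_force=80,
)

```text
clock: 8.27
eef_pos: [0.4191, -0.2926, 0.0106]
orientation: [[0.705, 0.709, 0.002], [0.709, -0.705, -0.001], [0.0, 0.002, -1.0]]
ft_force: [-1.3, 2.0, 14.2]
grip_width: 0.0468
finger_force: 80.7
```

Request:
step_arm(
  targets=[0, 0, 0.02, 0, 0, 0, 0.4, 0, 0, 0.055, 0, 0, 0, 0.4, 0, 0, 0.095, 0, 0, 0, 0.4, 0.014, 0.026, 0.12, 0, 0, 0, 0.4, 0.032, 0.06, 0.14, 0, 0, 0, 0.4, 0.05, 0.094, 0.15, 0, 0, 0, 0.4, 0.068, 0.128, 0.15, 0, 0, 0, 0.4, 0.086, 0.16, 0.15, 0, 0, 0, 0.4, 0.102, 0.19, 0.15, 0, 0, 0, 0.4, 0.113, 0.21, 0.15, 0, 0, 0, 0.4],
)

```text
clock: 9.1
eef_pos: [0.533, -0.0784, 0.1599]
orientation: [[0.703, 0.711, 0.002], [0.711, -0.703, 0.001], [0.002, 0.0, -1.0]]
ft_force: [-0.0, -0.3, -1.0]
grip_width: 0.0464
finger_force: 82.4
```

Request:
step_arm(
  targets=[0, 0, 0, 0, 0, 0, 0.4, 0, 0, 0, 0, 0, 0, 0.4, 0, 0, 0, 0, 0, 0, 0.4],
)

```text
clock: 9.35
eef_pos: [0.531, -0.0831, 0.1593]
orientation: [[0.706, 0.708, -0.001], [0.708, -0.706, -0.001], [-0.001, 0.0, -1.0]]
ft_force: [-1.0, 0.3, -1.5]
grip_width: 0.0464
finger_force: 82.4
```

```bash
python3 - <<'E'
from h import *
E=[]
for i in range(4):
    w=snap("wrist","w7"); o=r.get_obs(); E.append(o["eef_pos"])
print(o["clock"],np.array(E).round(4),np.mean(E,0),o["orientation"].round(3).tolist(),o["ft_force"],o["grip_width"])
T=np.eye(4);T[:3,:3]=o["orientation"];T[:3,3]=np.mean(E,0); w["camera_from_world"]=np.linalg.inv(T@np.array(w["mount"])); pickle.dump(w,open("pics/w7.pkl","wb"))
cv2.imwrite("pics/v7.png",cv2.resize(w["color"],(768,576)))
E
```

```text
9.55 [[ 0.5309 -0.0836  0.1593]
 [ 0.5309 -0.0838  0.1593]
 [ 0.531  -0.0838  0.1593]
 [ 0.5311 -0.0836  0.1594]] [ 0.53096924 -0.08368502  0.15933562] [[0.707, 0.707, -0.0], [0.707, -0.707, -0.0], [-0.0, 0.0, -1.0]] [ 0.31295453 -0.41147447 -1.27519481] 0.046761070925712765
```

View pics/v7.png

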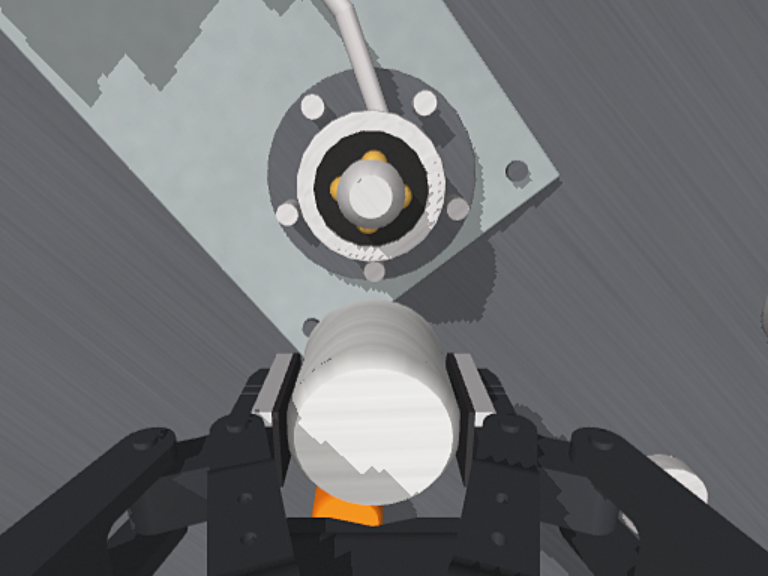

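The held cap's top face is at (373,437)/1.5, upright between the pads. The nose tip is at (372,198)/1.5 and the centre of the black seal ring at (370,188)/1.5.

```bash
python3 - <<'E'
from h import *
w=load("w7"); g=w["color"].astype(int).max(2)
cap=[onz(w,u/1.5,v/1.5,.1927) for u,v in ((293,437),(453,437),(373,369),(373,504))]
cap=np.array([.5*(cap[0]+cap[1]),.5*(cap[2]+cap[3])]); print("cap",cap.round(4), "diam",[np.linalg.norm(onz(w,293/1.5,437/1.5,.1927)-onz(w,453/1.5,437/1.5,.1927)),np.linalg.norm(onz(w,373/1.5,369/1.5,.1927)-onz(w,373/1.5,504/1.5,.1927))])
m=np.zeros_like(g,np.uint8); m[75:175,200:300]=(g[75:175,200:300]<50)
cs,_=cv2.findContours(m,cv2.RETR_EXTERNAL,cv2.CHAIN_APPROX_NONE); c=max(cs,key=cv2.contourArea)
P=np.array([onz(w,*q[0],.075) for q in c]); print("seal bbox",cv2.boundingRect(c),cv2.minEnclosingCircle(P[:,:2].astype(np.float32)))
print("nose",onz(w,372/1.5,198/1.5,.099))
# body top white ring 72 mm
for b in [(297,185),(445,185),(371,111),(371,262)]: print(onz(w,b[0]/1.5,b[1]/1.5,.073).round(4))
E
```

```text
cap [[ 0.5299 -0.0839  0.1927]
 [ 0.5293 -0.0845  0.1927]] diam [np.float64(0.04223663303896911), np.float64(0.04139649609937516)]
seal bbox (209, 88, 76, 76) ((0.5658290386199951, -0.04636440798640251), 0.02661529742181301)
nose [ 0.56582158 -0.04746171  0.099     ]
[ 0.543  -0.0205  0.073 ]
[ 0.5921 -0.0696  0.073 ]
[ 0.5907 -0.022   0.073 ]
[ 0.5411 -0.0714  0.073 ]
```

Request:
step_arm(
  targets=[0.012, 0.0125, 0, 0, 0, 0, 0.4, 0.024, 0.025, 0, 0, 0, 0, 0.4, 0.036, 0.0375, 0, 0, 0, 0, 0.4, 0.036, 0.0375, -0.015, 0, 0, 0, 0.4, 0.036, 0.0375, -0.03, 0, 0, 0, 0.4, 0.036, 0.0375, -0.04, 0, 0, 0, 0.4, 0.036, 0.0375, -0.04, 0, 0, 0, 0.4, 0.036, 0.0375, -0.04, 0, 0, 0, 0.4],
)

```text
clock: 10.22
eef_pos: [0.5672, -0.0454, 0.119]
orientation: [[0.706, 0.708, -0.001], [0.708, -0.706, -0.0], [-0.001, -0.001, -1.0]]
ft_force: [-0.5, 0.5, -1.0]
grip_width: 0.0467
finger_force: 82.4
```

```bash
python3 - <<'E'
from h import *
a=snap("scene","sc8");b=snap("side","si8")
o=r.get_obs(); print(o["clock"],o["eef_pos"],o["ft_force"])
x=[cv2.resize(c["color"][v:v+80,u:u+80],(400,400),interpolation=cv2.INTER_CUBIC) for c,u,v in((a,228,170),(b,222,140))]
cv2.imwrite("pics/v8.png",np.hstack(x))
h=np.array([.566,-.0465,0]); t=o["eef_pos"]
for c in(a,b): print("nose tip",proj(c,h+[0,0,.099]).round(1),"rim",proj(c,[t[0]-.001,t[1],t[2]-.0106]).round(1))
E
```

```text
10.3167 [ 0.56794509 -0.04521269  0.11993904] [ 0.65521318 -0.05738465 -0.48914114]
nose tip [267.6 209.7] rim [267.6 206.6]
nose tip [259.7 182.4] rim [260.2 178. ]
```

View pics/v8.png

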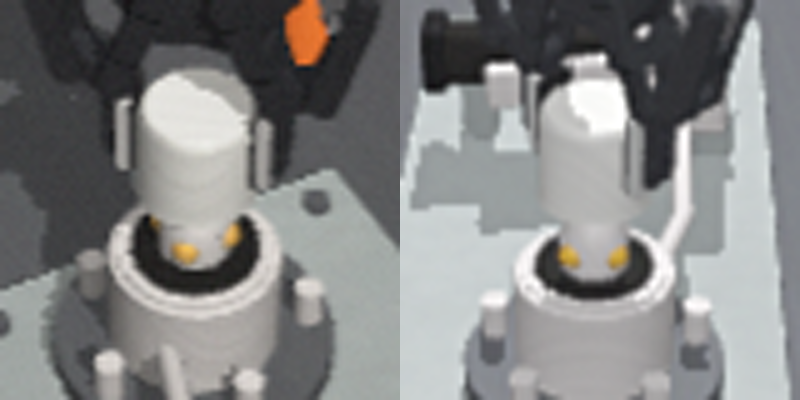

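The cap hangs upright above the nose. Its columns match the nose within about 1 px in both views (scene 193 vs 194, side 589 vs 593, both at 5x).

Request:
step_arm(
  targets=[0.001, 0, -0.005, 0, 0, 0, 0.4, 0.001, 0, -0.01, 0, 0, 0, 0.4, 0.001, 0, -0.013, 0, 0, 0, 0.4, 0.001, 0, -0.016, 0, 0, 0, 0.4, 0.001, 0, -0.018, 0, 0, 0, 0.4, 0.001, 0, -0.018, 0, 0, 0, 0.4],
  grip_force=100,
)

```text
clock: 10.82
eef_pos: [0.5683, -0.0447, 0.1007]
orientation: [[0.705, 0.709, -0.001], [0.709, -0.705, 0.0], [-0.001, -0.001, -1.0]]
ft_force: [-1.2, -0.6, -0.7]
grip_width: 0.0462
finger_force: 102.3
```

Request:
step_arm(
  targets=[0, 0, -0.0015, 0, 0, 0, 0.4, 0, 0, -0.003, 0, 0, 0, 0.4, 0, 0, -0.004, 0, 0, 0, 0.4, 0, 0, -0.004, 0, 0, 0, 0.4],
)

```text
clock: 11.15
eef_pos: [0.5683, -0.0454, 0.0977]
orientation: [[0.706, 0.708, -0.0], [0.708, -0.706, -0.001], [-0.001, 0.0, -1.0]]
ft_force: [-2.7, -1.7, 5.6]
grip_width: 0.0461
finger_force: 103.7
```

Request:
step_arm(
  targets=[-0.001, -0.0005, -0.001, 0, 0, 0, 0.4, -0.001, -0.0005, -0.002, 0, 0, 0, 0.4, -0.001, -0.0005, -0.002, 0, 0, 0, 0.4],
)

```text
clock: 11.4
eef_pos: [0.5681, -0.0457, 0.0962]
orientation: [[0.706, 0.709, 0.002], [0.709, -0.706, -0.001], [0.001, 0.001, -1.0]]
ft_force: [-0.9, -1.8, 6.7]
grip_width: 0.0459
finger_force: 103.8
```

Request:
step_arm(
  targets=[0, 0, -0.001, 0, 0, 0, 0.4, 0, 0, -0.002, 0, 0, 0, 0.4, 0, 0, -0.003, 0, 0, 0, 0.4, 0, 0, -0.003, 0, 0, 0, 0.4],
)

```text
clock: 11.73
eef_pos: [0.5677, -0.0457, 0.0926]
orientation: [[0.706, 0.709, 0.001], [0.709, -0.706, -0.0], [0.0, 0.001, -1.0]]
ft_force: [-1.2, -1.3, 0.5]
grip_width: 0.0462
finger_force: 103.0
```

Request:
step_arm(
  targets=[0, 0, -0.001, 0, 0, 0, 0.4, 0, 0, -0.002, 0, 0, 0, 0.4, 0, 0, -0.003, 0, 0, 0, 0.4, 0, 0, -0.004, 0, 0, 0, 0.4, 0, 0, -0.004, 0, 0, 0, 0.4],
)

```text
clock: 12.15
eef_pos: [0.5672, -0.0455, 0.0874]
orientation: [[0.706, 0.709, -0.001], [0.709, -0.706, -0.0], [-0.001, -0.001, -1.0]]
ft_force: [1.2, -2.2, -7.1]
grip_width: 0.046
finger_force: 103.2
```

Request:
step_arm(
  targets=[0, 0, -0.001, 0, 0, 0, 0.4, 0, 0, -0.002, 0, 0, 0, 0.4, 0, 0, -0.003, 0, 0, 0, 0.4, 0, 0, -0.003, 0, 0, 0, 0.4, 0, 0, -0.003, 0, 0, 0, 0.4],
)

```text
clock: 12.57
eef_pos: [0.5678, -0.0448, 0.0856]
orientation: [[0.705, 0.709, 0.001], [0.709, -0.705, 0.0], [0.001, 0.0, -1.0]]
ft_force: [-1.8, 1.4, 4.2]
grip_width: 0.0462
finger_force: 104.2
```

Request:
step_arm(
  targets=[0, 0, -0.001, 0, 0, 0, 0.4, 0, 0, -0.0015, 0, 0, 0, 0.4, 0, 0, -0.0015, 0, 0, 0, 0.4, 0, 0, -0.0015, 0, 0, 0, 0.4],
)

```text
clock: 12.9
eef_pos: [0.5678, -0.0448, 0.0843]
orientation: [[0.705, 0.709, 0.001], [0.709, -0.705, 0.0], [0.001, 0.0, -1.0]]
ft_force: [-2.5, 0.9, 8.1]
grip_width: 0.0459
finger_force: 104.5
```

Request:
step_arm(
  targets=[0, 0, -0.001, 0, 0, 0, 0.4, 0, 0, -0.0015, 0, 0, 0, 0.4, 0, 0, -0.0015, 0, 0, 0, 0.4, 0, 0, -0.0015, 0, 0, 0, 0.4],
)

```text
clock: 13.23
eef_pos: [0.5678, -0.0448, 0.0833]
orientation: [[0.705, 0.709, 0.001], [0.709, -0.705, 0.0], [0.001, 0.0, -1.0]]
ft_force: [-4.2, 0.4, 13.4]
grip_width: 0.046
finger_force: 105.6
```

Request:
step_arm(
  targets=[-0.001, 0, -0.0005, 0, 0, 0, 0.4, -0.001, 0, -0.0008, 0, 0, 0, 0.4, -0.001, 0, -0.0008, 0, 0, 0, 0.4, -0.001, 0, -0.0008, 0, 0, 0, 0.4],
)

```text
clock: 13.57
eef_pos: [0.5678, -0.0448, 0.0832]
orientation: [[0.705, 0.709, 0.003], [0.709, -0.705, 0.0], [0.002, 0.002, -1.0]]
ft_force: [-3.4, 1.5, 18.7]
grip_width: 0.0462
finger_force: 106.1
```

Request:
step_arm(
  targets=[0, 0, 0, 0, 0, 0, 0.4, 0, 0, 0, 0, 0, 0, 0.4, 0, 0, 0, 0, 0, 0, 0.4, 0, 0, 0, 0, 0, 0, 0.4, 0, 0, 0, 0, 0, 0, 0.4, 0, 0, 0, 0, 0, 0, 0.4],
)

```text
clock: 14.07
eef_pos: [0.5678, -0.0448, 0.0832]
orientation: [[0.705, 0.709, 0.003], [0.709, -0.705, 0.0], [0.002, 0.002, -1.0]]
ft_force: [-4.6, 1.5, 18.3]
grip_width: 0.0462
finger_force: 106.1
```

```bash
python3 - <<'E'
from h import *
a=snap("scene","sc9");b=snap("side","si9")
o=r.get_obs(); print(o["clock"],o["eef_pos"],o["ft_force"])
x=[cv2.resize(c["color"][v:v+80,u:u+80],(400,400),interpolation=cv2.INTER_CUBIC) for c,u,v in((a,228,170),(b,222,140))]
cv2.imwrite("pics/v9.png",np.hstack(x))
E
```

```text
14.1667 [ 0.56782267 -0.04478915  0.08321355] [-2.85007422  1.59380134 19.23827067]
```

View pics/v9.png

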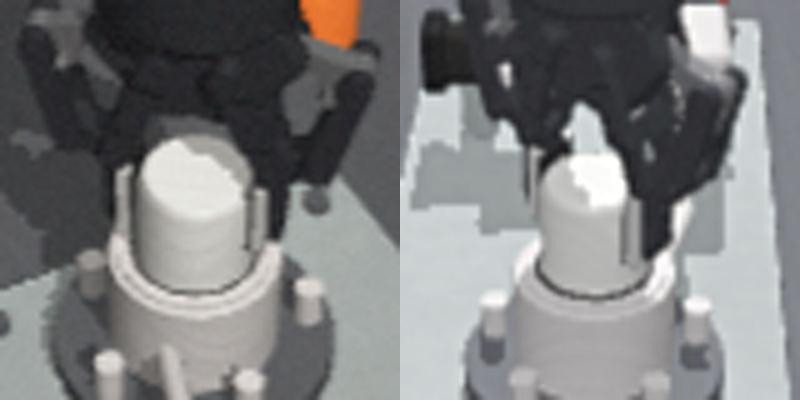

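The cap sits level on its seal, with a thin even black rim line at scene (190,290) and side (595,295). The push holds steady at 18–19 N.

```bash
python3 -c "
from rig import finish_job; print(finish_job())"
```

```text
the job is handed in; nothing more can be done
None
```

I handed in the job at about 14 s: the trigger was squeezed fully home and sprang right back, then the cap was clicked on level and is still held and pushed down at about 18–19 N (a bit above the 15 N asked), seal squashed.

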